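Gears back into their drums on the transmission bench

ROBOT

A 6-joint arm with a two-finger parallel gripper is mounted at the origin on the work surface. World frame = base frame: x ahead of the robot, y to its left, z up, the work surface at z = 0. Lengths are in m, angles in rad, forces in N, time in s.
With the tool pointing down it reaches from about 0.25 to 0.85 m from the base axis. Payload 12.5 kg.
Tool frame: the origin (TCP) lies midway between the tips of the shut fingers; the grasp point (between the pads) lies 19 mm behind it; z points along the fingers, y is the line along which they close (so a half turn about z gives the same grasp; the last joint's range is limited). The gripper opens to 93 mm and grips with 3 to 60 N. Pads are 15 mm wide; open, the fingers measure 128 mm over their backs; the gripper's body (75 mm by 188 mm) begins 65 mm behind the grasp point.
Start: joints at [-1.302, 0.351, 1.652, -0, 1.139, -0.085], TCP at [0.191, -0.516, 0.219] pointing down, gripper open.
Joint ranges: [-2.75, 2.75], [-0.79, 2.1], [0.01, 2.65], [-1.57, 4.71], [0.07, 3.14], [-2.87, 2.87]. Speed limits (rad/s): [2.22, 2.22, 2.79, 3.14, 3.14, 3.14].

INTERFACE

Orientations are given as a 3x3 rotation matrix whose columns are the frame's x, y, z axes.
In Python, from cell import sensors, optics, workorder gives the robot as it stands. The module is installed in compiled form; this text tells all that it offers.
- The arm moves only by the shell command python3 -m inch 'ROWS' [OPENING] [FORCE]. ROWS is JSON, a list of rows, each an object with "translation": the shift along the tool's x, y, z in units of 50 mm (1.0 is 50 mm), a list of three; "angular": the turn, a rotation vector about the tool's x, y, z in units of 6 degrees (1.0 is 6 degrees), a list of three. A call has 1 to 10 rows; each row shifts and turns the commanded pose from where the row before left it, along the tool's axes as they then stand; what a row does not reach is not made up. A row lasts 1/8 s, in which the tool goes at most 62.5 mm and 10.7 degrees, less where a joint would pass 70% of its speed; a pose out of reach is approached as far as the arm can. A call is refused whole if a number of a shift passes 1 or a number of a turn 1, either way. A call with a gripper value outside its range is refused whole. OPENING is the closure, from -1 (fully open) to 1 (shut), so that 0 is half open, set as the call begins (- or left out, the last holds). The fingers move at their own pace and stop on an object; FORCE is the grip in N (left out, the last holds). Time passes only in rows, so rows that do not move let the fingers close. It gives the time, the measured TCP pose, the force, the opening and the grip force at its end, in the units of the state.
- sensors.observe(): the state, without advancing time (a new reading comes with each control period).
- optics.snapshot(name): name is "side" or "top"; returns a dict with "color" (384x512x3 uint8, red, green, blue), "z_map" (384x512 float32, m along the optical axis (not along the pixel's ray), 0 where there is no reading), "mtx" (3x3 intrinsics, pixels), "R" (3x3) and "t" (3): a world point X has camera coordinates R X + t. Camera axes: x right, y down, z forward; pixel columns grow to the right and rows downward; lengths in m; the calibration is good to about 2 mm. A picture is of the moment at which its call begins.
- workorder.finish_job(): hands the job in; it is judged then, once.
The state is a dict: "time_s": time; "joint_pos": joint angles; "joint_velocities": joint speeds; "joint_efforts": joint torques, N m; "eef_pos": TCP position; "orientation": TCP orientation; "ft_force": force on the tool from outside, world axes, zero at the start; "ft_torque": the same for the moment, N m; "opening": opening from 0.0 (shut) to 1.0 (fully open); "grip_force": force on a finger pad.
Only numpy, scipy, OpenCV 4.12 (cv2) and the standard library are available. Lean on these libraries where they do the work, as an engineer would, in place of code of your own. Each camera call takes 0.05 s, during which the arm holds its last target. There are 200 camera calls.

TASK

Put each of the four round toothed gears into the drum of its size: the smallest gear into the smallest drum and so on up to the largest, each lying flat on its drum's floor with the hub up. Set them down gently, do not drop them, and leave the two square flanges where they lie.

Things in the scene. Friction and masses are not known exactly. Their poses are not given: they have to be found in the camera images.
- gear1: the smallest gear: a loose round steel gear with coarse teeth, 42 mm over the tooth tips, 14 mm thick, lying flat, with a plain round hub of 28 mm diameter standing up in its middle to 48 mm above the gear's underside (so 34 mm of hub to grip); about 150 g. Origin: centre of the underside; z up along the hub. The ten listed things start at least 115 mm apart, centre to centre.
- gear2: the second smallest gear: a loose round steel gear with coarse teeth, 54 mm over the tooth tips, 14 mm thick, lying flat, with a plain round hub of 28 mm diameter standing up in its middle to 48 mm above the gear's underside (so 34 mm of hub to grip); about 250 g. Origin: centre of the underside; z up along the hub.
- gear3: the second largest gear: a loose round steel gear with coarse teeth, 66 mm over the tooth tips, 14 mm thick, lying flat, with a plain round hub of 28 mm diameter standing up in its middle to 48 mm above the gear's underside (so 34 mm of hub to grip); about 380 g. Origin: centre of the underside; z up along the hub.
- gear4: the largest gear: a loose round steel gear with coarse teeth, 78 mm over the tooth tips, 14 mm thick, lying flat, with a plain round hub of 28 mm diameter standing up in its middle to 48 mm above the gear's underside (so 34 mm of hub to grip); about 520 g. Origin: centre of the underside; z up along the hub.
- drum1: the smallest drum: a low open aluminium drum standing firmly fixed on the bench, bore 56 mm, outer diameter 68 mm (wall 6 mm), 26 mm high, its flat inner floor 8 mm above the bench. Takes the gear of 42 mm. Origin: centre of the underside; z up.
- drum2: the second smallest drum: a low open aluminium drum standing firmly fixed on the bench, bore 68 mm, outer diameter 80 mm (wall 6 mm), 26 mm high, its flat inner floor 8 mm above the bench. Takes the gear of 54 mm. Origin: centre of the underside; z up.
- drum3: the second largest drum: a low open aluminium drum standing firmly fixed on the bench, bore 80 mm, outer diameter 92 mm (wall 6 mm), 26 mm high, its flat inner floor 8 mm above the bench. Takes the gear of 66 mm. Origin: centre of the underside; z up.
- drum4: the largest drum: a low open aluminium drum standing firmly fixed on the bench, bore 92 mm, outer diameter 104 mm (wall 6 mm), 26 mm high, its flat inner floor 8 mm above the bench. Takes the gear of 78 mm. Origin: centre of the underside; z up.
- flange1: a square steel flange, to be left alone: loose, no teeth, 50 by 50 mm, 14 mm thick, with four small dark bolt holes and the same upright hub as the gears (28 mm diameter, to 48 mm above the underside); about 300 g. Origin: centre of the underside; z up along the hub.
- flange2: a square steel flange, to be left alone: loose, no teeth, 64 by 64 mm, 14 mm thick, with four small dark bolt holes and the same upright hub as the gears (28 mm diameter, to 48 mm above the underside); about 300 g. Origin: centre of the underside; z up along the hub.
There are look-alikes about, which are no part of the job. Leave any blue or purple look-alike of the gear4 alone. Leave any red look-alike of the gear2 alone.

How it is judged:
By the outcome, as a careful person would: the job done as asked, in the order asked, and still so for the second after the job is handed in, with the robot touching nothing.
It also fails if it takes over 90 s, if anything falls off the work surface, if the arm or the gripper's body presses on something with over 40 N, if the wrist force passes 120 N, or if a joint passes its speed limit or range.

## Working session

There is one attempt and no reset: what is moved stays moved. The work goes in short steps, Python scripts to look and compute and a shell command to move; the robot and the scene stay as the last step left them, time stands still between calls to the robot, and variables do not carry over. Pictures are saved under pics/ and viewed, at most 14 in all, crops included, and the job is handed in when it is done.

```bash
mkdir -p pics; ls; python3 - <<'E'
from cell import sensors, optics
import cv2, numpy as np
s=sensors.observe(); print(s['time_s'],s['eef_pos'],np.round(s['orientation'],3).tolist(),s['opening'])
for n in('top','side'):
    p=optics.snapshot(n); cv2.imwrite(f'pics/{n}0.png',p['color'][:,:,::-1]); np.savez(f'{n}0.npz',**p)
    print(n,p['mtx'].round(1).tolist(),p['R'].round(3).tolist(),p['t'].round(3).tolist(), 'cam',(-p['R'].T@p['t']).round(3))
E
```

```text
pics
0.0 [ 0.19048311 -0.51559896  0.21808616] [[0.938, 0.346, -0.0], [0.346, -0.938, 0.001], [0.0, -0.001, -1.0]] 1.0001918286984652
top [[375.7, 0.0, 256.2], [0.0, 375.7, 191.7], [0.0, 0.0, 1.0]] [[-0.04, -0.999, -0.006], [-0.976, 0.041, -0.212], [0.212, -0.002, -0.977]] [0.067, 0.544, 0.84] cam [0.356 0.047 0.936]
side [[386.0, 0.0, 250.8], [0.0, 386.0, 192.2], [0.0, 0.0, 1.0]] [[0.966, -0.257, 0.001], [-0.176, -0.666, -0.725], [0.187, 0.7, -0.689]] [-0.509, 0.141, 0.804] cam [ 0.367 -0.599  0.657]
```

View pics/top0.png

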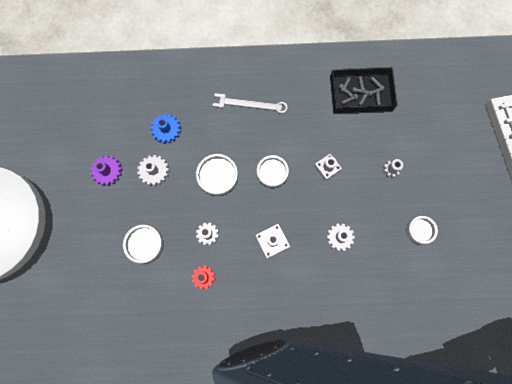

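View pics/side0.png

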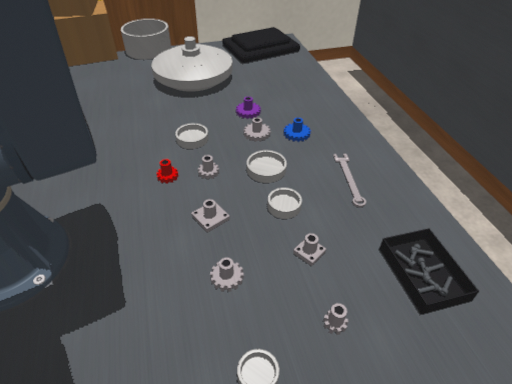

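The top view shows these plain gears:
- (153,170), the largest, next to blue (165,128) and purple (106,170) look-alikes
- (341,237)
- (207,234), next to a red look-alike at (203,277)
- (394,168)

The square flanges are at (328,166) and (272,241). The drums are at (217,174), (142,244), (272,171) and (423,230). The side view shows the same layout.

Next I measure these from the depth of both views.

```bash
cat > meas.py <<'E'
import numpy as np, cv2
def cloud(p):
    v,u=np.mgrid[0:384,0:512]; z=p['z_map'].astype(float); K=p['mtx']
    C=np.stack([(u-K[0,2])/K[0,0]*z,(v-K[1,2])/K[1,1]*z,z],-1)
    W=(C-p['t'])@p['R']; W[z==0]=np.nan; return W
def proj(p,X):
    c=p['R']@np.asarray(X)+p['t']; c=p['mtx']@c; return c[:2]/c[2]
def ray(p,uv,h):
    d=p['R'].T@np.linalg.inv(p['mtx'])@[uv[0],uv[1],1]; o=-p['R'].T@p['t']; return o+d*(h-o[2])/d[2]
def tri(p,a,q,b):
    A=[];c=[]
    for P,uv in((p,a),(q,b)):
        d=P['R'].T@np.linalg.inv(P['mtx'])@[uv[0],uv[1],1]; d/=np.linalg.norm(d); o=-P['R'].T@P['t']
        M=np.eye(3)-np.outer(d,d); A.append(M); c.append(M@o)
    return np.linalg.solve(sum(A),sum(c))
E
python3 - <<'E'
from meas import *
T=dict(np.load('top0.npz'));S=dict(np.load('side0.npz'))
WT,WS=cloud(T),cloud(S)
seeds=dict(gear4=(153,170),gear3=(341,237),gear2=(207,234),gear1=(394,168),fl1=(328,166),fl2=(272,241),drum4=(217,174),drum3=(142,244),drum2=(272,171),drum1=(423,230),blue=(165,128),purple=(106,170),red=(203,277))
for n,s in seeds.items():
    c=ray(T,s,.02)
    out=[]
    for P,W in((T,WT),(S,WS)):
        d=np.hypot(W[...,0]-c[0],W[...,1]-c[1]); near=(d<.058)&np.isfinite(d)
        z=W[...,2]; bench=np.median(z[(d<.075)&(d>.06)])
        m=near&(z-bench>.006)
        pts=W[m]; top=np.percentile(pts[:,2],97) if len(pts) else 0
        t=pts[pts[:,2]>top-.006].astype(np.float32)
        (cx,cy),r=cv2.minEnclosingCircle(t[:,:2]); (bx,by),rb=cv2.minEnclosingCircle(pts[:,:2].astype(np.float32))
        out.append(np.round([1000*x for x in(bench,top,cx,cy,2*r,*t[:,:2].mean(0),bx,by,2*rb)],1))
    print(n,*[o.tolist() for o in out],sep='\n   ')
E
```

```text
Traceback (most recent call last):
cv2.error: OpenCV(4.12.0) /io/opencv/modules/imgproc/src/shapedescr.cpp:201: error: (-215:Assertion failed) count >= 0 && (depth == CV_32F || depth == CV_32S) in function 'minEnclosingCircle'
```

```bash
python3 - <<'E'
import cv2,numpy as np
a=cv2.imread('pics/top0.png')
f=lambda x,y:cv2.resize(a[y-32:y+32,x-32:x+32],(260,260),interpolation=cv2.INTER_CUBIC)
g=[(153,170),(341,237),(207,234),(394,168),(328,166),(272,241)]
r=[f(*p) for p in g]
cv2.imwrite('pics/crop.png',np.vstack([np.hstack(r[:3]),np.hstack(r[3:])]))
E
```

```text
(no output)
```

View pics/crop.png

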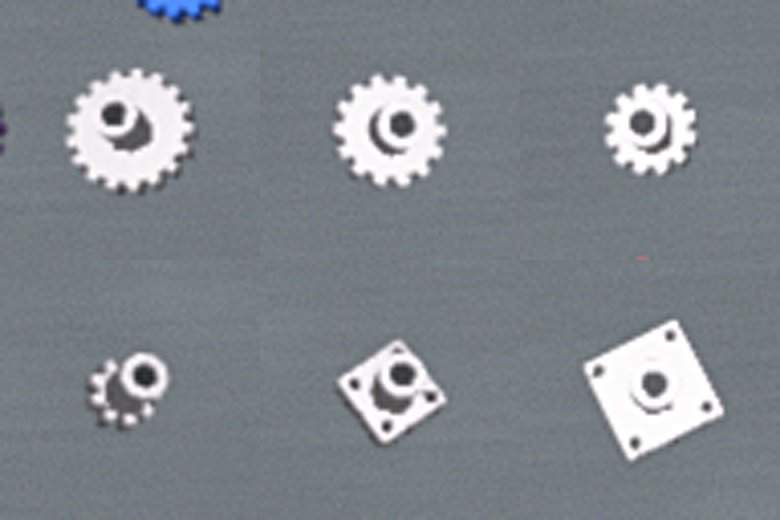

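The crop shows, left to right, top row then bottom row: plain toothed gears 4, 3, 2 and 1, then the two square flanges. Each gear differs from the next in size and matches its description. Next I check the depth map.

```bash
python3 - <<'E'
from meas import *
for n in('top','side'):
    P=dict(np.load(n+'0.npz')); W=cloud(P); z=P['z_map']
    print(n,(z==0).mean(), np.nanmedian(W[...,2]))
    g=cv2.cvtColor(P['color'],cv2.COLOR_RGB2GRAY)
    if n=='top':
        c=W[150:190:3,135:172:3,2]; print((c*1000).round(0)); print(z[170,150:158])
        print(g[158:176,140:160])
E
```

```text
top 0.004241943359375 -0.0006423300205075867
[[ 1. -2.  2.  1. -1.  2.  1. -2.  0. -2.  0. -1. -2.]
 [-0. -2.  1.  0. -4.  1. -2. -1.  2. -1. -2. -2. -2.]
 [-2.  2. -0. -1.  1. 14. -1. 11. 14. -2. -4.  0. nan]
 [ 2. -4. -2. 11. 13. 14. 13. 13. 14.  0. -0. -3.  1.]
 [-1. -0. 14. 12. 50. 48. 47. 16. 14. 15.  7.  1. -2.]
 [ 2.  0. 12. 49. 50. 47. 48. 28. 11. 13. 14.  5. -1.]
 [-2. 12. 12. 48. 49. 48. 49. 28. 16. 16. 14. 10.  2.]
 [-2. 14. 13. 11. 41. 44. 39. 24. 15. 14. 15.  3. -2.]
 [-0.  2. 14. 14. 13. 14. 15. 13. 16. 15. 13.  5.  4.]
 [-1. -1. 16. 16. 14. 13. 13. 11. 12. 13.  0. -1.  0.]
 [ 1.  1. -4. 14. 14. 12. 10. 14. 12. -1.  1. -2. -0.]
 [ 1. -0.  2.  2. 14.  8. 10.  2.  4.  2. -3. -3. -2.]
 [ 3.  0. -0.  2. -0. -5. -3. -0.  0. -4. -0. -1. -1.]
 [-1. -2.  1. -1. -0. -0. -2. -3. -0. -3. -1. -1. -0.]]
[0.9241129  0.9248547  0.92313087 0.930056   0.9333025  0.9399306
 0.9395852  0.94778997]
[[123 123 131 170 217 219 177 198 236 243 241 240 241 239 239 239 235 240
  241 239]
 [120 119 135 193 242 243 235 235 239 239 239 241 240 237 237 240 241 241
  239 240]
 [121 123 121 170 233 24
[... 680 characters left out ...]
3 219 107  87  91 100 185 255 241 122  73  83 121
  206 246]
 [243 241 240 238 242 245 245 243 247 245 244 248 249 174  95  83  81  92
  179 250]
 [243 242 236 239 235 223 229 252 255 255 254 218 159 105  91  91  89  89
  179 250]
 [244 242 238 239 239 228 195 174 183 178 159 127  91  86  84  92  86  90
  178 251]
 [246 240 238 240 241 239 228 174 115  96  85  90  87  89  87  86  87  99
  184 247]
 [245 242 238 240 239 241 242 241 200  98  80  80  91  83  83  93 113 176
  242 247]
 [224 243 240 240 239 239 240 245 230 121 102 109  98  90 114 170 236 241
  250 243]
 [194 242 241 239 238 239 241 243 240 235 238 240 205 177 238 242 247 245
  245 241]]
side 0.00396728515625 0.0005492865438491755
```

```bash
cat > m1.py <<'E'
from meas import *
T=dict(np.load('top0.npz'));S=dict(np.load('side0.npz'))
Z={'top':cloud(T),'side':cloud(S)}
f32=lambda a:np.ascontiguousarray(a,dtype=np.float32)
seeds=dict(gear4=(153,170),gear3=(341,237),gear2=(207,234),gear1=(394,168),drum4=(217,174),drum3=(142,244),drum2=(272,171),drum1=(423,230),fl1=(328,166),fl2=(272,241),blue=(165,128),purple=(106,170),red=(203,277))
for n,s in seeds.items():
    print(n); c=ray(T,s,.02)
    for k,W in Z.items():
        z=W[...,2]; d=np.hypot(W[...,0]-c[0],W[...,1]-c[1])
        m=((d<.065)&(z>.007)).astype(np.uint8)
        _,L,st,ce=cv2.connectedComponentsWithStats(m)
        i=min(range(1,len(st)),key=lambda i:np.hypot(*(np.nanmedian(W[L==i][:,:2],0)-c[:2])) if st[i,4]>25 else 9)
        p=W[L==i]; hub=np.median(p[p[:,2]>np.percentile(p[:,2],85)][:,2])
        t=p[abs(p[:,2]-hub)<.005]
        (cx,cy),r=cv2.minEnclosingCircle(f32(t[:,:2])); (bx,by),rb=cv2.minEnclosingCircle(f32(p[:,:2]))
        print('  ',k,'top %.0f | circle %.0f %.0f d%.0f | mean %.0f %.0f | all %.0f %.0f d%.0f'%tuple(1000*x for x in(hub,cx,cy,2*r,*t[:,:2].mean(0),bx,by,2*rb)), len(t))
E
python3 m1.py
```

```text
gear4
   top top 48 | circle 626 306 d28 | mean 625 305 | all 625 306 d80 100
   side top 49 | circle 624 302 d28 | mean 623 301 | all 624 302 d79 51
gear3
   top top 48 | circle 436 -157 d27 | mean 436 -157 | all 437 -157 d67 107
   side top 49 | circle 434 -160 d29 | mean 434 -161 | all 434 -159 d68 147
gear2
   top top 49 | circle 458 169 d28 | mean 458 169 | all 458 169 d55 106
   side top 49 | circle 456 167 d30 | mean 456 165 | all 456 167 d56 71
gear1
   top top 49 | circle 605 -304 d28 | mean 604 -304 | all 604 -303 d42 96
   side top 50 | circle 602 -307 d29 | mean 602 -307 | all 602 -307 d43 190
drum4
   top top 26 | circle 606 141 d104 | mean 605 141 | all 606 141 d105 293
   side top 27 | circle 602 140 d108 | mean 603 136 | all 603 140 d108 263
drum3
   top top 26 | circle 439 325 d93 | mean 438 325 | all 439 325 d93 292
   side top 27 | circle 437 323 d94 | mean 437 320 | all 437 323 d94 188
drum2
   top top 26 | circle 609 2 d81 | mean 608 2 | all 609 2 d81 232
   side top 27 | circle 606 -1 d81 | mean 606 -3 | all 607 -1 d81 249
drum1
   top top 26 | circle 445 -356 d
[... 157 characters left out ...]
 | mean 617 -142 | all 618 -142 d69 98
   side top 49 | circle 615 -144 d29 | mean 614 -145 | all 615 -145 d68 126
fl2
   top top 48 | circle 434 10 d28 | mean 434 10 | all 434 10 d86 108
   side top 48 | circle 432 8 d30 | mean 432 6 | all 432 7 d88 101
blue
   top top 48 | circle 738 276 d28 | mean 738 275 | all 739 276 d80 91
   side top 48 | circle 735 273 d32 | mean 736 270 | all 736 272 d80 57
purple
   top top 48 | circle 631 427 d28 | mean 630 426 | all 631 427 d81 99
   side top 48 | circle 627 423 d31 | mean 628 421 | all 630 424 d81 41
red
   top top 49 | circle 354 180 d28 | mean 354 180 | all 353 180 d55 115
   side top 49 | circle 352 178 d30 | mean 351 176 | all 351 178 d56 79
```

All heights and diameters match the description, and the two views agree to 2–4 mm. First I turn the tool square to the world axes, so tool y = −world y.

```bash
python3 -m inch '[{"translation":[0,0,0],"angular":[0,0,0.84]},{"translation":[0,0,0],"angular":[0,0,0.84]},{"translation":[0,0,0],"angular":[0,0,0.84]},{"translation":[0,0,0],"angular":[0,0,0.85]},{"translation":[0,0,0],"angular":[0,0,0]}]' 0 40
python3 -m inch '[{"translation":[0.75,-0.4,0],"angular":[0,0,0]},{"translation":[0.75,-0.4,0],"angular":[0,0,0]},{"translation":[0.75,-0.4,0.1],"angular":[0,0,0]},{"translation":[0.75,-0.4,0.2],"angular":[0,0,0]},{"translation":[0.75,-0.4,0.2],"angular":[0,0,0]},{"translation":[0.75,-0.4,0.2],"angular":[0,0,0]},{"translation":[0.75,-0.4,0.2],"angular":[0,0,0]},{"translation":[0.75,-0.4,0.2],"angular":[0,0,0]},{"translation":[0.75,-0.4,0.2],"angular":[0,0,0]},{"translation":[0,0,0],"angular":[0,0,0]}]'
python3 -c "
from cell import sensors;import numpy as np
s=sensors.observe();print(np.round(s['orientation'],4),np.round(s['joint_pos'],3))"
```

```text
time_s: 0.72
eef_pos: [0.1905, -0.5158, 0.2184]
orientation: [[1.0, 0.001, -0.0], [0.001, -1.0, 0.001], [-0.0, -0.001, -1.0]]
ft_force: [-0.2, -0.3, 0.3]
opening: 0.522
grip_force: 0.0
time_s: 1.98
eef_pos: [0.5294, -0.3338, 0.1524]
orientation: [[1.0, 0.006, -0.001], [0.006, -1.0, 0.001], [-0.001, -0.001, -1.0]]
ft_force: [-1.1, -0.6, -0.2]
opening: 0.502
grip_force: 0.0
[[ 1.      0.0059 -0.0011]
 [ 0.0059 -1.      0.0011]
 [-0.0011 -0.0011 -1.    ]] [-0.637  0.557  1.505  0.     1.081  0.928]
```

```bash
python3 -m inch '[{"translation":[0.74,-0.29,0.3],"angular":[0,0,0]},{"translation":[0.73,-0.28,0.5],"angular":[0,0,0]},{"translation":[0,0,0.5],"angular":[0,0,0]},{"translation":[0,0,0.3],"angular":[0,0,0]},{"translation":[0,0,0],"angular":[0,0,0]},{"translation":[0,0,0],"angular":[0,0,0]}]'
python3 - <<'E'
from cell import optics
import cv2
a=[]
for n in('top','side'):
    p=optics.snapshot(n); a.append(p['color'][:,:,::-1])
cv2.imwrite('pics/g1.png',cv2.hconcat([cv2.resize(a[0][120:250,330:460],(390,390)),cv2.resize(a[1][240:370,270:400],(390,390))]))
E
```

```text
time_s: 2.72
eef_pos: [0.6015, -0.3078, 0.0748]
orientation: [[1.0, 0.0, 0.001], [0.0, -1.0, -0.001], [0.001, 0.001, -1.0]]
ft_force: [0.7, -0.8, -0.1]
opening: 0.503
grip_force: 0.0
```

View pics/g1.png

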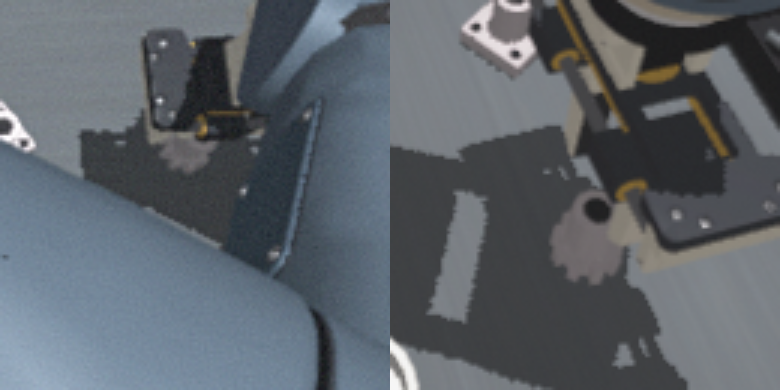

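The crop shows the open fingers on either side of gear1's hub, at crop position (598,210), with nothing in the way. Going down and gripping.

```bash
python3 -m inch '[{"translation":[0.03,-0.05,0.3],"angular":[0,0,0]},{"translation":[0,0,0.3],"angular":[0,0,0]},{"translation":[0,0,0.25],"angular":[0,0,0]},{"translation":[0,0,0.15],"angular":[0,0,0]},{"translation":[0,0,0],"angular":[0,0,0]},{"translation":[0,0,0],"angular":[0,0,0]}]'

```

```text
time_s: 3.58
eef_pos: [0.6031, -0.3047, 0.024]
orientation: [[1.0, 0.001, 0.001], [0.001, -1.0, -0.0], [0.001, 0.0, -1.0]]
ft_force: [1.1, -0.6, 0.4]
opening: 0.5
grip_force: 0.0
```

```bash
R='{"translation":[0,0,0],"angular":[0,0,0]}'; python3 -m inch '[{"translation":[0,0,0],"angular":[0,0,0]},{"translation":[0,0,0],"angular":[0,0,0]},{"translation":[0,0,0],"angular":[0,0,0]},{"translation":[0,0,0],"angular":[0,0,0]},{"translation":[0,0,0],"angular":[0,0,0]}]' 1 40
python3 -m inch '[{"translation":[0,0,-0.1],"angular":[0,0,0]},{"translation":[0,0,-0.3],"angular":[0,0,0]},{"translation":[0,0,-0.5],"angular":[0,0,0]},{"translation":[0,0,-0.5],"angular":[0,0,0]},{"translation":[0,0,-0.2],"angular":[0,0,0]},{"translation":[0,0,0],"angular":[0,0,0]}]'
```

```text
time_s: 4.2
eef_pos: [0.603, -0.3047, 0.0239]
orientation: [[1.0, 0.001, 0.0], [0.001, -1.0, -0.0], [0.0, 0.0, -1.0]]
ft_force: [0.1, -0.7, 2.9]
opening: 0.292
grip_force: 40.0
time_s: 4.95
eef_pos: [0.6031, -0.3046, 0.1042]
orientation: [[1.0, 0.001, 0.001], [0.001, -1.0, -0.0], [0.001, 0.0, -1.0]]
ft_force: [0.1, -0.1, -3.4]
opening: 0.295
grip_force: 40.0
```

```bash
python3 -m inch '[{"translation":[-0.4,0.13,0],"angular":[0,0,0]},{"translation":[-0.8,0.26,0],"angular":[0,0,0]},{"translation":[-0.8,0.26,0],"angular":[0,0,0]},{"translation":[-0.8,0.26,0],"angular":[0,0,0]},{"translation":[-0.38,0.14,0],"angular":[0,0,0]},{"translation":[0,0,0.3],"angular":[0,0,0]},{"translation":[0,0,0.5],"angular":[0,0,0]},{"translation":[0,0,0.2],"angular":[0,0,0]},{"translation":[0,0,0],"angular":[0,0,0]},{"translation":[0,0,0],"angular":[0,0,0]}]'
python3 - <<'E'
from cell import optics
import cv2
a=[optics.snapshot(n)['color'][:,:,::-1] for n in('top','side')]
cv2.imwrite('pics/d1.png',cv2.hconcat([cv2.resize(a[0][170:300,350:480],(390,390)),cv2.resize(a[1][254:384,190:320],(390,390))]))
E
```

```text
time_s: 6.2
eef_pos: [0.4446, -0.3573, 0.0541]
orientation: [[1.0, 0.001, 0.001], [0.001, -1.0, -0.001], [0.001, 0.001, -1.0]]
ft_force: [0.3, -0.3, -2.1]
opening: 0.294
grip_force: 40.0
```

View pics/d1.png

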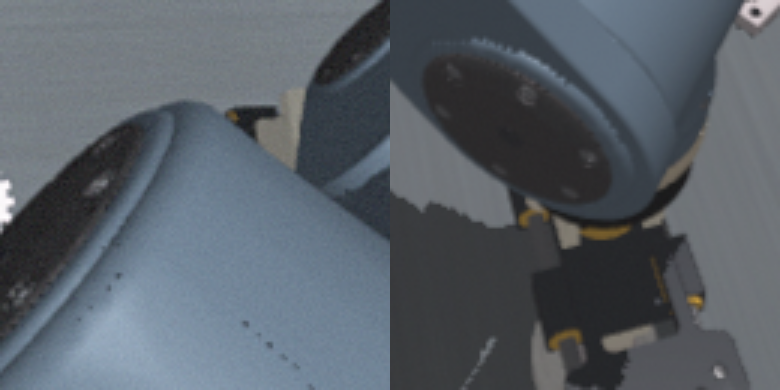

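The arm hides drum1 in both views, so I lower slowly and watch the force.

```bash
python3 -m inch '[{"translation":[0,0,0.12],"angular":[0,0,0]},{"translation":[0,0,0.14],"angular":[0,0,0]},{"translation":[0,0,0.1],"angular":[0,0,0]},{"translation":[0,0,0.04],"angular":[0,0,0]},{"translation":[0,0,0],"angular":[0,0,0]}]'
python3 -m inch '[{"translation":[0,0,0.03],"angular":[0,0,0]},{"translation":[0,0,0],"angular":[0,0,0]}]'
```

```text
time_s: 6.92
eef_pos: [0.4439, -0.3572, 0.0335]
orientation: [[1.0, 0.001, -0.0], [0.001, -1.0, 0.0], [-0.0, -0.0, -1.0]]
ft_force: [0.2, 0.0, -2.0]
opening: 0.299
grip_force: 40.0
time_s: 7.18
eef_pos: [0.4439, -0.3572, 0.0322]
orientation: [[1.0, 0.001, 0.0], [0.001, -1.0, -0.0], [0.0, 0.0, -1.0]]
ft_force: [0.2, 0.7, -2.3]
opening: 0.292
grip_force: 40.0
```

```bash
python3 -m inch '[{"translation":[0,0,0.01],"angular":[0,0,0]},{"translation":[0,0,0],"angular":[0,0,0]}]'
python3 -m inch '[{"translation":[0,0,0.005],"angular":[0,0,0]},{"translation":[0,0,0],"angular":[0,0,0]}]'
```

```text
time_s: 7.42
eef_pos: [0.444, -0.3573, 0.0319]
orientation: [[1.0, 0.001, 0.0], [0.001, -1.0, -0.0], [0.0, 0.0, -1.0]]
ft_force: [-0.7, 0.3, 1.9]
opening: 0.295
grip_force: 40.0
time_s: 7.68
eef_pos: [0.444, -0.3573, 0.0319]
orientation: [[1.0, 0.001, 0.0], [0.001, -1.0, -0.0], [0.0, 0.0, -1.0]]
ft_force: [-2.8, 1.1, 5.8]
opening: 0.293
grip_force: 40.0
```

Contact on the floor at the expected height. Release and rise.

```bash
python3 -m inch '[{"translation":[0,0,0],"angular":[0,0,0]},{"translation":[0,0,0],"angular":[0,0,0]},{"translation":[0,0,0],"angular":[0,0,0]},{"translation":[0,0,-0.2],"angular":[0,0,0]},{"translation":[0,0,-0.6],"angular":[0,0,0]},{"translation":[0,0,-0.6],"angular":[0,0,0]},{"translation":[0,-0.4,-0.2],"angular":[0,0,0]},{"translation":[0,-0.8,0],"angular":[0,0,0]},{"translation":[0,-0.9,0],"angular":[0,0,0]},{"translation":[0,-0.9,0],"angular":[0,0,0]}]' 0 40
python3 -m inch '[{"translation":[0,-0.9,0],"angular":[0,0,0]},{"translation":[0,-0.9,0],"angular":[0,0,0]},{"translation":[0,-0.9,0],"angular":[0,0,0]},{"translation":[0,-0.9,0],"angular":[0,0,0]},{"translation":[0,-0.9,0],"angular":[0,0,0]},{"translation":[0,-0.9,0],"angular":[0,0,0]},{"translation":[0,-0.9,0],"angular":[0,0,0]},{"translation":[0.1,-0.7,0],"angular":[0,0,0]},{"translation":[0.1,-0.4,0],"angular":[0,0,0]},{"translation":[0,0,0],"angular":[0,0,0]}]'
```

```text
time_s: 8.93
eef_pos: [0.4429, -0.2046, 0.1109]
orientation: [[1.0, 0.001, -0.001], [0.001, -1.0, 0.001], [-0.001, -0.001, -1.0]]
ft_force: [0.2, -0.2, -0.1]
opening: 0.502
grip_force: 0.0
time_s: 10.18
eef_pos: [0.4523, 0.1641, 0.1109]
orientation: [[1.0, 0.003, -0.001], [0.003, -1.0, -0.0], [-0.001, 0.0, -1.0]]
ft_force: [1.3, -0.6, 0.9]
opening: 0.497
grip_force: 0.0
```

```bash
cat > m2.py <<'E'
import sys
from meas import *
from cell import optics
f32=lambda a:np.ascontiguousarray(a,dtype=np.float32)
def look(pts,tag):
    ims=[]
    for k in('top','side'):
        P=optics.snapshot(k);W=cloud(P);ims.append(P['color'][:,:,::-1].copy())
        for n,(x,y) in pts.items():
            z=W[...,2];d=np.hypot(W[...,0]-x,W[...,1]-y)
            for h in(.048,.056,.026,.022):
                t=W[(d<.06)&(abs(z-h)<.004)]
                if len(t)>20:
                    (cx,cy),r=cv2.minEnclosingCircle(f32(t[:,:2])); print(k,n,h,'circle',np.round([cx*1000,cy*1000,2000*r]),'med z %.1f'%(1000*np.median(t[:,2])),len(t))
    cv2.imwrite(f'pics/{tag}.png',cv2.resize(cv2.hconcat(ims),(800,300),interpolation=cv2.INTER_AREA)); return ims
E
python3 - <<'E'
from m2 import *
a=look(dict(d1=(.444,-.357)),'after1')
cv2.imwrite('pics/after1c.png',cv2.hconcat([cv2.resize(a[0][190:270,383:463],(390,390)),cv2.resize(a[1][304:384,215:295],(390,390))]))
E
```

```text
top d1 0.048 circle [ 445. -356.   27.] med z 48.8 25
top d1 0.056 circle [ 446. -357.   28.] med z 55.1 106
top d1 0.026 circle [ 445. -357.   68.] med z 24.6 221
top d1 0.022 circle [ 445. -357.   69.] med z 23.3 268
side d1 0.048 circle [ 442. -363.   25.] med z 47.3 35
side d1 0.056 circle [ 443. -359.   28.] med z 56.6 266
side d1 0.026 circle [ 443. -358.   68.] med z 25.7 479
side d1 0.022 circle [ 443. -358.   68.] med z 23.4 380
```

View pics/after1c.png

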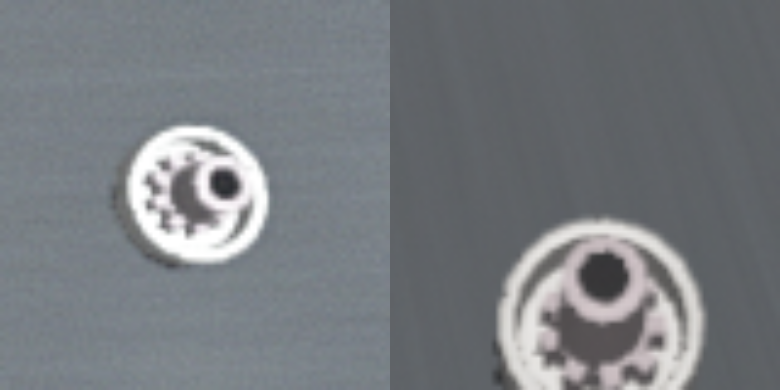

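Gear1 sits in drum1, centred within about 1 mm, with its hub top at about 56 mm as it should be. Now gear2 at (457, 168).

```bash
python3 -m inch '[{"translation":[0.07,-0.1,0.1],"angular":[0,0,0]},{"translation":[0,0,0.4],"angular":[0,0,0]},{"translation":[0,0,0.5],"angular":[0,0,0]},{"translation":[0,0,0.4],"angular":[0,0,0]},{"translation":[0,0,0.24],"angular":[0,0,0]},{"translation":[0,0,0.12],"angular":[0,0,0]},{"translation":[0,0,0],"angular":[0,0,0]},{"translation":[0,0,0],"angular":[0,0,0]}]'
```

```text
time_s: 11.28
eef_pos: [0.4574, 0.1679, 0.0239]
orientation: [[1.0, 0.001, 0.001], [0.001, -1.0, 0.0], [0.001, -0.0, -1.0]]
ft_force: [-0.2, -0.2, -0.4]
opening: 0.5
grip_force: 0.0
```

```bash
python3 -m inch '[{"translation":[0,0,0],"angular":[0,0,0]},{"translation":[0,0,0],"angular":[0,0,0]},{"translation":[0,0,0],"angular":[0,0,0]},{"translation":[0,0,0],"angular":[0,0,0]},{"translation":[0,0,-0.1],"angular":[0,0,0]},{"translation":[0,0,-0.3],"angular":[0,0,0]},{"translation":[0,0,-0.5],"angular":[0,0,0]},{"translation":[0,0,-0.5],"angular":[0,0,0]},{"translation":[0,0,-0.2],"angular":[0,0,0]},{"translation":[0,0,0],"angular":[0,0,0]}]' 1 40
python3 -m inch '[{"translation":[0.3,0.35,0],"angular":[0,0,0]},{"translation":[0.6,0.65,0],"angular":[0,0,0]},{"translation":[0.6,0.7,0],"angular":[0,0,0]},{"translation":[0.6,0.7,0],"angular":[0,0,0]},{"translation":[0.6,0.6,0],"angular":[0,0,0]},{"translation":[0.3,0.35,0],"angular":[0,0,0]},{"translation":[0,0,0.3],"angular":[0,0,0]},{"translation":[0,0,0.5],"angular":[0,0,0]},{"translation":[0,0,0.2],"angular":[0,0,0]},{"translation":[0,0,0],"angular":[0,0,0]}]'
```

```text
time_s: 12.52
eef_pos: [0.4571, 0.1679, 0.1039]
orientation: [[1.0, 0.001, 0.001], [0.001, -1.0, 0.0], [0.001, -0.0, -1.0]]
ft_force: [-0.7, -0.6, -1.6]
opening: 0.291
grip_force: 40.0
time_s: 13.78
eef_pos: [0.6062, 0.001, 0.0523]
orientation: [[1.0, 0.001, -0.002], [0.001, -1.0, 0.0], [-0.002, -0.0, -1.0]]
ft_force: [0.4, -0.0, -2.3]
opening: 0.294
grip_force: 40.0
```

```bash
python3 -m inch '[{"translation":[0,0,0.12],"angular":[0,0,0]},{"translation":[0,0,0.14],"angular":[0,0,0]},{"translation":[0,0,0.1],"angular":[0,0,0]},{"translation":[0,0,0.04],"angular":[0,0,0]},{"translation":[0,0,0.02],"angular":[0,0,0]},{"translation":[0,0,0],"angular":[0,0,0]}]'
python3 -m inch '[{"translation":[0,0,0.01],"angular":[0,0,0]},{"translation":[0,0,0.01],"angular":[0,0,0]},{"translation":[0,0,0],"angular":[0,0,0]}]'
```

```text
time_s: 14.52
eef_pos: [0.6072, 0.0005, 0.0325]
orientation: [[1.0, 0.001, 0.0], [0.001, -1.0, -0.0], [0.0, 0.0, -1.0]]
ft_force: [-0.2, -0.0, -2.2]
opening: 0.295
grip_force: 40.0
time_s: 14.9
eef_pos: [0.6072, 0.0004, 0.0316]
orientation: [[1.0, 0.001, 0.0], [0.001, -1.0, -0.0], [0.0, 0.0, -1.0]]
ft_force: [-1.0, -1.1, 2.2]
opening: 0.293
grip_force: 40.0
```

```bash
python3 -m inch '[{"translation":[0,0,0],"angular":[0,0,0]},{"translation":[0,0,0],"angular":[0,0,0]},{"translation":[0,0,0],"angular":[0,0,0]},{"translation":[0,0,-0.2],"angular":[0,0,0]},{"translation":[0,0,-0.6],"angular":[0,0,0]},{"translation":[0,0,-0.6],"angular":[0,0,0]},{"translation":[-0.2,0.2,-0.2],"angular":[0,0,0]},{"translation":[-0.6,0.55,0],"angular":[0,0,0]},{"translation":[-0.6,0.55,0],"angular":[0,0,0]},{"translation":[-0.6,0.55,0],"angular":[0,0,0]}]' 0 40
python3 -m inch '[{"translation":[-0.6,0.55,0],"angular":[0,0,0]},{"translation":[-0.6,0.55,0],"angular":[0,0,0]},{"translation":[-0.24,0.23,0],"angular":[0,0,0]},{"translation":[0,0,0],"angular":[0,0,0]},{"translation":[0,0,0],"angular":[0,0,0]}]'
python3 - <<'E'
from m2 import *
look(dict(d2=(.607,0)),'after2')
E
```

```text
time_s: 16.15
eef_pos: [0.5052, -0.0931, 0.1109]
orientation: [[1.0, 0.001, -0.001], [0.001, -1.0, 0.0], [-0.001, -0.0, -1.0]]
ft_force: [0.6, 0.5, -0.5]
opening: 0.503
grip_force: 0.0
time_s: 16.77
eef_pos: [0.4359, -0.1583, 0.1114]
orientation: [[1.0, 0.001, 0.0], [0.001, -1.0, -0.0], [0.0, 0.0, -1.0]]
ft_force: [-0.8, 0.4, -0.4]
opening: 0.496
grip_force: 0.0
top d2 0.056 circle [608.   1.  28.] med z 55.6 96
top d2 0.026 circle [609.   1.  80.] med z 24.7 266
top d2 0.022 circle [609.   1.  80.] med z 22.5 353
side d2 0.048 circle [605.  -5.  26.] med z 48.4 32
side d2 0.056 circle [605.  -2.  28.] med z 56.6 93
side d2 0.026 circle [607.  -1.  82.] med z 25.1 319
side d2 0.022 circle [607.  -1.  82.] med z 22.6 360
```

View pics/after2.png

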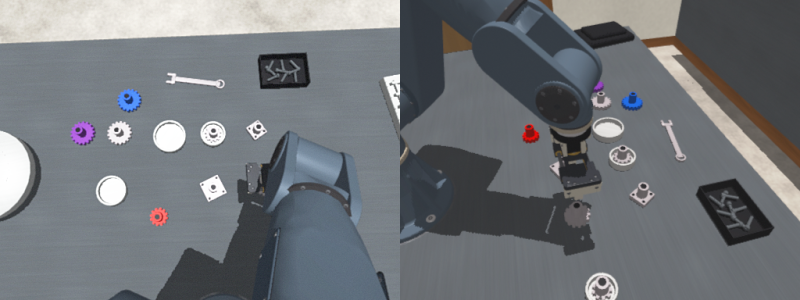

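Gear2 lies in drum2, at (213,133) in the top picture, with its hub at 56 mm and centred. The tool is above gear3. Next I go down and grip it.

```bash
python3 -m inch '[{"translation":[-0.01,0,0.1],"angular":[0,0,0]},{"translation":[0,0,0.4],"angular":[0,0,0]},{"translation":[0,0,0.5],"angular":[0,0,0]},{"translation":[0,0,0.4],"angular":[0,0,0]},{"translation":[0,0,0.23],"angular":[0,0,0]},{"translation":[0,0,0.12],"angular":[0,0,0]},{"translation":[0,0,0],"angular":[0,0,0]},{"translation":[0,0,0],"angular":[0,0,0]}]'
python3 -m inch '[{"translation":[0,0,0],"angular":[0,0,0]},{"translation":[0,0,0],"angular":[0,0,0]},{"translation":[0,0,0],"angular":[0,0,0]},{"translation":[0,0,0],"angular":[0,0,0]}]' 1 40
```

```text
time_s: 17.88
eef_pos: [0.4351, -0.1588, 0.0244]
orientation: [[1.0, 0.001, 0.001], [0.001, -1.0, -0.0], [0.001, 0.0, -1.0]]
ft_force: [0.2, 0.2, -0.3]
opening: 0.499
grip_force: 0.0
time_s: 18.38
eef_pos: [0.4349, -0.1587, 0.0241]
orientation: [[1.0, 0.001, 0.0], [0.001, -1.0, -0.0], [0.0, 0.0, -1.0]]
ft_force: [-1.1, 0.2, 5.3]
opening: 0.293
grip_force: 40.0
```

```bash
python3 -m inch '[{"translation":[0,0,-0.1],"angular":[0,0,0]},{"translation":[0,0,-0.3],"angular":[0,0,0]},{"translation":[0,0,-0.5],"angular":[0,0,0]},{"translation":[0,0,-0.5],"angular":[0,0,0]},{"translation":[0,0,-0.2],"angular":[0,0,0]},{"translation":[0,0,0],"angular":[0,0,0]}]'
python3 -m inch '[{"translation":[0,-0.4,0],"angular":[0,0,0]},{"translation":[0,-0.7,0],"angular":[0,0,0]},{"translation":[0,-0.8,0],"angular":[0,0,0]},{"translation":[0,-0.8,0],"angular":[0,0,0]},{"translation":[0,-0.8,0],"angular":[0,0,0]},{"translation":[0,-0.8,0],"angular":[0,0,0]},{"translation":[0,-0.8,0],"angular":[0,0,0]},{"translation":[0,-0.8,0],"angular":[0,0,0]},{"translation":[0,-0.8,0],"angular":[0,0,0]},{"translation":[0,-0.8,0],"angular":[0,0,0]}]'
python3 -m inch '[{"translation":[0,-0.8,0],"angular":[0,0,0]},{"translation":[0,-0.5,0],"angular":[0,0,0]},{"translation":[0,-0.2,0],"angular":[0,0,0]},{"translation":[0,0,0],"angular":[0,0,0]},{"translation":[0,0,0],"angular":[0,0,0]}]'
```

```text
time_s: 19.12
eef_pos: [0.4349, -0.1588, 0.1044]
orientation: [[1.0, 0.001, 0.001], [0.001, -1.0, -0.001], [0.001, 0.001, -1.0]]
ft_force: [0.4, 0.4, -4.8]
opening: 0.293
grip_force: 40.0
time_s: 20.38
eef_pos: [0.4337, 0.2175, 0.1029]
orientation: [[1.0, 0.001, -0.002], [0.001, -1.0, -0.001], [-0.002, 0.001, -1.0]]
ft_force: [1.3, 0.1, -3.1]
opening: 0.293
grip_force: 40.0
time_s: 21.0
eef_pos: [0.4343, 0.2904, 0.1036]
orientation: [[1.0, 0.0, -0.001], [0.0, -1.0, -0.001], [-0.001, 0.001, -1.0]]
ft_force: [0.1, 0.9, -3.5]
opening: 0.294
grip_force: 40.0
```

```bash
python3 -m inch '[{"translation":[0.03,-0.3,0],"angular":[0,0,0]},{"translation":[0.03,-0.35,0],"angular":[0,0,0]},{"translation":[0,0,0.3],"angular":[0,0,0]},{"translation":[0,0,0.5],"angular":[0,0,0]},{"translation":[0,0,0.2],"angular":[0,0,0]},{"translation":[0,0,0],"angular":[0,0,0]},{"translation":[0,0,0],"angular":[0,0,0]}]'
```

```text
time_s: 21.88
eef_pos: [0.4377, 0.324, 0.0544]
orientation: [[1.0, 0.001, 0.001], [0.001, -1.0, 0.0], [0.001, -0.0, -1.0]]
ft_force: [0.1, 0.4, -2.9]
opening: 0.293
grip_force: 40.0
```

```bash
python3 -m inch '[{"translation":[0,0,0.12],"angular":[0,0,0]},{"translation":[0,0,0.14],"angular":[0,0,0]},{"translation":[0,0,0.1],"angular":[0,0,0]},{"translation":[0,0,0.04],"angular":[0,0,0]},{"translation":[0,0,0.02],"angular":[0,0,0]},{"translation":[0,0,0],"angular":[0,0,0]}]'
python3 -m inch '[{"translation":[0,0,0.01],"angular":[0,0,0]},{"translation":[0,0,0.01],"angular":[0,0,0]},{"translation":[0,0,0],"angular":[0,0,0]}]'
```

```text
time_s: 22.62
eef_pos: [0.4374, 0.3238, 0.0329]
orientation: [[1.0, 0.001, 0.0], [0.001, -1.0, 0.0], [0.0, -0.0, -1.0]]
ft_force: [0.3, 0.5, -3.2]
opening: 0.296
grip_force: 40.0
time_s: 23.0
eef_pos: [0.4374, 0.3238, 0.0321]
orientation: [[1.0, 0.001, 0.0], [0.001, -1.0, 0.0], [0.0, -0.0, -1.0]]
ft_force: [-1.7, -0.8, 1.5]
opening: 0.29
grip_force: 40.0
```

```bash
python3 -m inch '[{"translation":[0,0,0],"angular":[0,0,0]},{"translation":[0,0,0],"angular":[0,0,0]},{"translation":[0,0,0],"angular":[0,0,0]},{"translation":[0,0,-0.2],"angular":[0,0,0]},{"translation":[0,0,-0.6],"angular":[0,0,0]},{"translation":[0,0,-0.6],"angular":[0,0,0]},{"translation":[0.4,0,-0.2],"angular":[0,0,0]},{"translation":[0.8,0.1,0],"angular":[0,0,0]},{"translation":[0.8,0.1,0],"angular":[0,0,0]},{"translation":[0.8,0.1,0],"angular":[0,0,0]}]' 0 40
python3 -m inch '[{"translation":[0.6,0.1,0],"angular":[0,0,0]},{"translation":[0.34,0,0],"angular":[0,0,0]},{"translation":[0,0,0],"angular":[0,0,0]},{"translation":[0,0,0],"angular":[0,0,0]}]'
python3 - <<'E'
from m2 import *
look(dict(d3=(.438,.324)),'after3')
E
```

```text
time_s: 24.25
eef_pos: [0.5787, 0.3088, 0.1128]
orientation: [[1.0, 0.001, 0.001], [0.001, -1.0, 0.0], [0.001, -0.0, -1.0]]
ft_force: [0.0, -1.0, -0.2]
opening: 0.5
grip_force: 0.0
time_s: 24.75
eef_pos: [0.6236, 0.3041, 0.1121]
orientation: [[1.0, 0.001, -0.0], [0.001, -1.0, -0.0], [-0.0, 0.0, -1.0]]
ft_force: [-0.2, 0.2, 0.9]
opening: 0.498
grip_force: 0.0
side d3 0.048 circle [434. 318.  26.] med z 47.9 23
side d3 0.056 circle [436. 322.  32.] med z 56.4 57
side d3 0.026 circle [436. 322.  96.] med z 24.6 270
side d3 0.022 circle [436. 322.  96.] med z 22.4 327
```

View pics/after3.png

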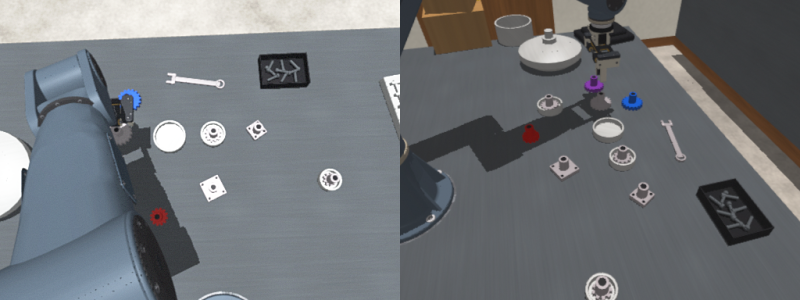

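Gear3 is in drum3, at (549,103) in the side picture, with its hub at 56 mm. The tool is above the plain steel gear4. Blue and purple are clear of the fingers.

```bash
python3 -m inch '[{"translation":[0.02,0,0.1],"angular":[0,0,0]},{"translation":[0,0,0.4],"angular":[0,0,0]},{"translation":[0,0,0.5],"angular":[0,0,0]},{"translation":[0,0,0.4],"angular":[0,0,0]},{"translation":[0,0,0.24],"angular":[0,0,0]},{"translation":[0,0,0.12],"angular":[0,0,0]},{"translation":[0,0,0],"angular":[0,0,0]},{"translation":[0,0,0],"angular":[0,0,0]}]'
python3 -m inch '[{"translation":[0,0,0],"angular":[0,0,0]},{"translation":[0,0,0],"angular":[0,0,0]},{"translation":[0,0,0],"angular":[0,0,0]},{"translation":[0,0,0],"angular":[0,0,0]}]' 1 45
python3 -m inch '[{"translation":[0,0,-0.1],"angular":[0,0,0]},{"translation":[0,0,-0.3],"angular":[0,0,0]},{"translation":[0,0,-0.5],"angular":[0,0,0]},{"translation":[0,0,-0.5],"angular":[0,0,0]},{"translation":[0,0,-0.2],"angular":[0,0,0]},{"translation":[0,0,0],"angular":[0,0,0]}]'
```

```text
time_s: 25.85
eef_pos: [0.6258, 0.3042, 0.0247]
orientation: [[1.0, 0.001, 0.001], [0.001, -1.0, 0.0], [0.001, -0.0, -1.0]]
ft_force: [-0.2, 0.3, 0.6]
opening: 0.501
grip_force: 0.0
time_s: 26.35
eef_pos: [0.6255, 0.3043, 0.0242]
orientation: [[1.0, 0.001, 0.001], [0.001, -1.0, 0.001], [0.001, -0.001, -1.0]]
ft_force: [-1.2, 1.7, 3.3]
opening: 0.29
grip_force: 45.0
time_s: 27.1
eef_pos: [0.6254, 0.304, 0.1044]
orientation: [[1.0, 0.001, 0.001], [0.001, -1.0, 0.0], [0.001, -0.0, -1.0]]
ft_force: [0.2, -0.1, -6.1]
opening: 0.292
grip_force: 45.0
```

```bash
python3 -m inch '[{"translation":[-0.06,0.4,0],"angular":[0,0,0]},{"translation":[-0.1,0.8,0],"angular":[0,0,0]},{"translation":[-0.1,0.8,0],"angular":[0,0,0]},{"translation":[-0.1,0.8,0],"angular":[0,0,0]},{"translation":[-0.06,0.47,0],"angular":[0,0,0]},{"translation":[0,0,0.3],"angular":[0,0,0]},{"translation":[0,0,0.5],"angular":[0,0,0]},{"translation":[0,0,0.2],"angular":[0,0,0]},{"translation":[0,0,0],"angular":[0,0,0]},{"translation":[0,0,0],"angular":[0,0,0]}]'
```

```text
time_s: 28.35
eef_pos: [0.605, 0.1408, 0.0545]
orientation: [[1.0, 0.001, 0.001], [0.001, -1.0, 0.0], [0.001, -0.0, -1.0]]
ft_force: [0.3, 0.2, -6.3]
opening: 0.292
grip_force: 45.0
```

```bash
python3 -m inch '[{"translation":[0,0,0.12],"angular":[0,0,0]},{"translation":[0,0,0.14],"angular":[0,0,0]},{"translation":[0,0,0.1],"angular":[0,0,0]},{"translation":[0,0,0.04],"angular":[0,0,0]},{"translation":[0,0,0.02],"angular":[0,0,0]},{"translation":[0,0,0],"angular":[0,0,0]}]'
python3 -m inch '[{"translation":[0,0,0.01],"angular":[0,0,0]},{"translation":[0,0,0.01],"angular":[0,0,0]},{"translation":[0,0,0],"angular":[0,0,0]}]'
```

```text
time_s: 29.1
eef_pos: [0.6045, 0.1404, 0.0329]
orientation: [[1.0, 0.001, 0.0], [0.001, -1.0, 0.0], [0.0, -0.0, -1.0]]
ft_force: [1.0, -0.4, -5.9]
opening: 0.29
grip_force: 45.0
time_s: 29.48
eef_pos: [0.6046, 0.1404, 0.0322]
orientation: [[1.0, 0.001, 0.0], [0.001, -1.0, 0.0], [0.0, -0.0, -1.0]]
ft_force: [-1.4, -0.9, -0.8]
opening: 0.292
grip_force: 45.0
```

```bash
python3 -m inch '[{"translation":[0,0,0.005],"angular":[0,0,0]},{"translation":[0,0,0],"angular":[0,0,0]}]'
python3 -m inch '[{"translation":[0,0,0],"angular":[0,0,0]},{"translation":[0,0,0],"angular":[0,0,0]},{"translation":[0,0,0],"angular":[0,0,0]},{"translation":[0,0,-0.2],"angular":[0,0,0]},{"translation":[0,0,-0.6],"angular":[0,0,0]},{"translation":[0,0,-0.8],"angular":[0,0,0]},{"translation":[-0.6,0,-0.6],"angular":[0,0,0]},{"translation":[-0.8,0,0],"angular":[0,0,0]},{"translation":[-0.8,0,0],"angular":[0,0,0]},{"translation":[-0.8,0,0],"angular":[0,0,0]}]' 0 40
python3 -m inch '[{"translation":[-0.6,0,0],"angular":[0,0,0]},{"translation":[0,0,0],"angular":[0,0,0]},{"translation":[0,0,0],"angular":[0,0,0]}]'
python3 - <<'E'
from m2 import *
look(dict(d4=(.604,.14),d3=(.438,.324),d2=(.607,0),d1=(.444,-.357),fl1=(.617,-.142),fl2=(.434,.009)),'after4')
E
```

```text
time_s: 29.72
eef_pos: [0.6046, 0.1405, 0.0322]
orientation: [[1.0, 0.001, 0.0], [0.001, -1.0, 0.0], [0.0, -0.0, -1.0]]
ft_force: [-3.8, -0.5, 5.8]
opening: 0.293
grip_force: 45.0
time_s: 30.98
eef_pos: [0.4534, 0.1403, 0.1423]
orientation: [[1.0, 0.001, 0.001], [0.001, -1.0, 0.0], [0.001, -0.0, -1.0]]
ft_force: [0.6, -0.2, 0.6]
opening: 0.5
grip_force: 0.0
time_s: 31.35
eef_pos: [0.4256, 0.1404, 0.1423]
orientation: [[1.0, 0.001, 0.002], [0.001, -1.0, 0.0], [0.002, -0.0, -1.0]]
ft_force: [0.5, -0.3, 0.5]
opening: 0.5
grip_force: 0.0
top d4 0.056 circle [605. 141.  27.] med z 55.5 97
top d4 0.026 circle [606. 141. 104.] med z 24.1 399
top d4 0.022 circle [606. 142. 104.] med z 22.1 629
top d3 0.026 circle [440. 354.  67.] med z 25.4 76
top d3 0.022 circle [439. 354.  65.] med z 23.7 67
top d2 0.056 circle [608.   1.  28.] med z 55.1 99
top d2 0.026 circle [609.   1.  80.] med z 24.7 282
top d2 0.022 circle [609.   2.  80.] med z 22.5 346
top d1 0.048 circle [ 447. -355.   30.] med z 49.3 24
top d1 0.056 circle [ 446. -356.   28.] med z 55.3 109
top d1 0.026 circle [ 445. -357.   68.]
[... 555 characters left out ...]
0.056 circle [606.  -1.  29.] med z 56.4 95
side d2 0.026 circle [606.  -2.  82.] med z 25.1 321
side d2 0.022 circle [606.  -1.  81.] med z 22.6 356
side d1 0.048 circle [ 443. -362.   27.] med z 49.0 39
side d1 0.056 circle [ 444. -358.   28.] med z 56.6 261
side d1 0.026 circle [ 442. -359.   68.] med z 25.7 476
side d1 0.022 circle [ 442. -359.   68.] med z 23.3 393
side fl1 0.048 circle [ 615. -145.   29.] med z 48.4 124
side fl1 0.026 circle [ 614. -146.   27.] med z 25.9 33
side fl1 0.022 circle [ 614. -145.   28.] med z 21.9 35
side fl2 0.048 circle [433.   8.  30.] med z 48.4 97
side fl2 0.026 circle [432.   4.  25.] med z 25.9 30
side fl2 0.022 circle [430.  -2.  28.] med z 22.0 29
```

View pics/after4.png

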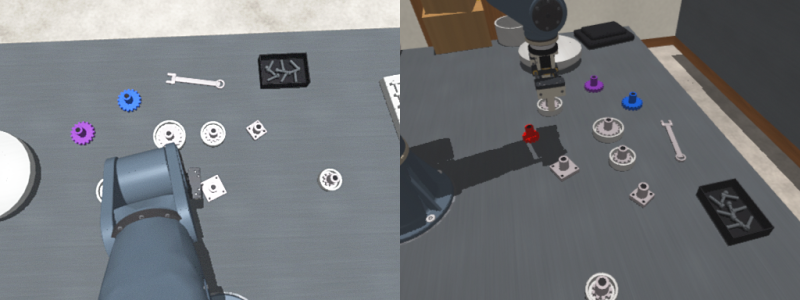

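All four gears are in their drums with hub tops at about 56 mm. Drum3 is partly hidden now but was confirmed earlier. The flanges are unmoved and the look-alikes are still in place, so I hand in.

```bash
python3 -c "
from cell import workorder;print(workorder.finish_job())"
```

```text
the job is handed in; nothing more can be done
None
```

All four gears are set down flat in their matching drums, hub up; the flanges were left where they lay, and the job was handed in at about 31 s on the robot's clock.

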